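Free and push out the dust filter slide

TASK

Take the pin tool from the rack, gently press its pin down on the sunken release button in the top of the blue unit's filter slide, and keep the button held down while you push the slide all the way out with the pin. Do not lean hard on the slide or touch it with the gripper. Then hang the pin tool back upright in its own rack hole, let go, and leave everything else where it stands.

Things in the scene. Friction and masses are not known exactly. Their poses are not given: they have to be found in the camera images.
- unit: Blue box-shaped vibrating unit, fixed to the table, 200 deep (x), 260 wide (y), 100 high, with a round aluminium plate 170 across over it (top at 130). Origin under its middle, on the table; its front looks along its own -x. A low apron 94 wide reaches from the front face (x=-100) to x=-175 and carries the filter slide between two cheeks 45 high.
- filter_slide: Bare aluminium slide 62 wide, 150 long, 34 high, in the middle of the unit's front; its flat top is at height 45, level with the cheeks; 70 of it shows in front of the box. Origin at the centre of the button hole's mouth, in the plane of the top (unit frame -145, 0, 45 when shut). Axes as the unit's: x towards the box, z up; it comes out along -x. Over 17 N from the pin bends its latch.
- hole (a point): Same point: mouth of the square button hole, 15 x 15, 25 behind the slide's front edge. In it the round black button, 13.6 across, its face sunk 8 below the slide's top. The sprung button goes down 7 in all: 3 N starts it, each mm adds 1 N, at 10 N it is at its hard bottom. The latch lets go about 5 down (8 N).
- carriage (a joint): How far the slide is out, in m: 0 shut and latched, 0.052 at its stop. Freed, it takes 1.5 to 4 N to push by the hole's wall. If the button is let up early it catches again at about 21 and 37 mm out; from 47 mm on the latch springs up by itself and the slide stays out.
- pin_tool: Pin tool hung upright in one of the three rack holes (which one changes): round wooden handle 16 across with a flat top, over a steel collar 24 across and 6 thick resting on the rack, a chuck 12 across and 6 long under it, and a straight blunt steel pin 6 across. Origin on the axis at the collar's underside, z up; handle z=6 to 62. The pin's tip is 53 to 67 below the origin: its set differs, is not reported. 80 g.
- rack: Plywood tool rack fixed to the table, 60 (x) x 190 (y), its top at height 75, 10 thick and open below, with three holes of 14 diameter in a row along its own y at -65, 0 and +65. Origin at the middle of its underside on the table. It moves with the start.
- scraper: Bystander in the rack: flat rectangular wooden handle 12 x 24, 75 tall, over a same-size collar, with a flat blade below. Origin at the collar's underside.
- tamper: Bystander in the rack: short neck with a wooden ball 34 across, over a same-size collar, with a thick rod below. Ball centre 42 above its origin at the collar's underside.
- bowl: Bystander: steel bowl 140 across, 55 high, origin under its centre.
- mould: Bystander: steel ring mould 64 across, 40 high, origin under its centre.
- jar: Bystander: clear jar 56 across, 75 high, origin under its centre.
- weight: Bystander: brass weight 50 across, 50 high, origin under its centre.
- brush: Bystander: brush lying flat, about 200 long.
Not all that is in view belongs to the job. Leave any turquoise look-alike of the pin_tool alone.

How it is judged:
On the way, in this order (a step that is already met when the one before it is completed fails the run):
1. the pin tool is lifted out of its rack hole (distance of pin_tool from where it was at the start of the episode above 0.07 m), for 0.1 s.
2. the pin presses on the button in the hole of the still shut slide (contact force between pin_tool and filter_slide above 2 N and z of pin_tool in the frame of filter_slide below 0.062 m and horizontal distance between pin_tool and filter_slide below 0.009 m and value of joint carriage below 0.01 m), for 0.1 s.
3. the slide is pushed out (at least 47 mm), the pin still in its button hole (value of joint carriage above 0.047 m and z of pin_tool in the frame of filter_slide below 0.065 m and horizontal distance between pin_tool and filter_slide below 0.016 m), for 0.1 s.
At the end, for the whole second after the job is handed in: The slide is out by at least 47 of its 52 mm; the pin tool hangs at rest in the rack hole it came from (within 12 mm of its start, upright within 0.12 rad), let go (value of joint carriage above 0.047 m and distance of pin_tool from where it was at the start of the episode below 0.012 m and angle between pin_tool's own z axis and vertical below 0.12 rad and linear speed of pin_tool below 0.02 m/s and contact force between the fingers and pin_tool below 0.1 N); the robot touches nothing.
It fails at once if the pin tool pushes on the slide or its button with more than 17 N (contact force between pin_tool and filter_slide above 17 N).
It fails at once if the gripper touches the slide (contact force between the fingers and filter_slide above 1 N).
It fails at once if another tool touches the slide (contact force between any of scraper, tamper and filter_slide above 0.5 N).
It fails at once if a bystander is moved by more than 30 mm (distance of any of scraper, tamper, bowl, mould, jar, weight, brush from where it was at the start of the episode above 0.03 m).
It also fails if it takes over 67 s, if anything falls off the work surface, if the arm or the gripper's body presses on something with over 40 N, if the wrist force passes 120 N, or if a joint passes its speed limit or range.

ROBOT

A 6-joint arm with a two-finger parallel gripper is mounted at the origin on the work surface. World frame = base frame: x ahead of the robot, y to its left, z up, the work surface at z = 0. Lengths are in m, angles in rad, forces in N, time in s.
With the tool pointing down it reaches from about 0.375 to 0.975 m from the base axis. Payload 3.8 kg.
Tool frame: the origin (TCP) lies on the centre line of the jaws, within the pads' length; the fingertips stand 14 mm ahead of it and the grasp point (between the pads) lies 5 mm behind it; z points along the fingers, y is the line along which they close (so a half turn about z gives the same grasp; the last joint's range is limited). The gripper opens to 85 mm and grips with 20 to 120 N. Pads are 22 mm wide; open, the fingers measure 114 mm over their backs; the gripper's body (76 mm by 85 mm) begins 54 mm behind the grasp point. The pads swing forward as they close: fully open they stand 13 mm farther back than shut.
Start: joints at [-1.25, 0.264, 1.604, -0, 1.274, -0.037], TCP at [0.236, -0.632, 0.245] pointing down, gripper open.
Joint ranges: [-2.63, 2.63], [-0.94, 2.18], [0.31, 2.57], [-1.31, 4.45], [0, 2.66], [-2.55, 2.55]. Speed limits (rad/s): [2.57, 2.57, 3.14, 3.14, 3.14, 3.14].

INTERFACE

Orientations are given as a rotation vector (axis times angle).
In Python, from workcell import bot, eyes, spot_in gives the robot as it stands.
- The arm moves only by the tool carry_out, never from a script. Its argument "series" is text: rows parted by semicolons, each of 4 numbers parted by spaces: the shift along the world's x, y, z in m, then the turn about the world's z in degrees. In form: tx ty tz roll; .... A call has 1 to 20 rows; each row shifts and turns the commanded pose from where the row before left it; what a row does not reach is not made up. A row lasts 1/8 s, in which the tool goes at most 62.5 mm and 10.7 degrees, less where a joint would pass 70% of its speed; a pose out of reach is approached as far as the arm can. A call is refused whole if a number of a shift passes 0.0625 or a number of a turn 10.7, either way. A call with a gripper value outside its range is refused whole. "jaw" is the gripper command: -1 is shut, 1 is fully open, values between are in proportion, set as the call begins (left out, the last holds). The fingers move at their own pace and stop on an object; "grip_force" is the grip in N (left out, the last holds). Time passes only in rows, so rows that do not move let the fingers close. It gives the time, the measured TCP pose, the force, the opening and the grip force at its end, in the units of the state.
- bot.read_state(): the state, without advancing time (a new reading comes with each control period).
- eyes.read_camera(name): name is "scene" or "side" or "wrist"; returns (picture, depth): 384x512x3 uint8, blue, green, red; 384x512 float32, m along the optical axis (not along the pixel's ray), 0 where there is no reading.
- eyes.get_calibration(name): a dict with "K" (3x3 intrinsics, pixels), "position" and "rotation" of the camera in the world; the wrist camera has in their place "T_tool_cam" (4x4, takes a point from camera to tool coordinates, whose origin is the TCP and whose axes are the flange's). Camera axes: x right, y down, z forward; pixel columns grow to the right and rows downward; lengths in m; the calibration is good to about 2 mm. A picture is of the moment at which its call begins: read the wrist's pose just before it. get_calibration takes no time and is no camera call.
- bot.finish_job(): hands the job in; it is judged then, once.
Trained networks look in the newest picture that a camera, given by its name, has taken for a name from the list of things; names that differ only in an ending like _2 or _b are one class to them, and where a whole thing is asked for, a point or a joint stands for the part that bears it (a point fixed in the world has none). Each returns a list of dicts, best first, with "score" (0 to 1); they miss things now and then, are a little off and sometimes report something else, mostly with a low value. They report only what shows in the picture. A call takes as long as a camera call. They do not tell look-alikes from the thing itself.
- spot_in(camera, target): "rect" ([centre column, centre row, width, height] in pixels, round what is visible of it).
The state is a dict: "time": time; "q": joint angles; "joint_vel": joint speeds; "joint_torque": joint torques, N m; "tool_pos": TCP position; "tcp_rot": TCP orientation; "wrist_force": force on the tool from outside, world axes, zero at the start; "torque": the same for the moment, N m; "width": opening from 0.0 (shut) to 1.0 (fully open); "grip_force": force on a finger pad.
Only numpy, scipy, OpenCV 4.12 (cv2) and the standard library are available. Lean on these libraries where they do the work, as an engineer would, in place of code of your own. Each camera call takes 0.05 s, during which the arm holds its last target. There are 200 camera calls.

## Working session

There is one attempt and no reset: what is moved stays moved. The work goes in short steps, Python scripts to look and compute and a tool call to move; the robot and the scene stay as the last step left them, time stands still between calls to the robot, and variables do not carry over. Pictures are saved under pics/ and viewed, at most 10 in all, crops included, and the job is handed in when it is done.

Besides the shell and the picture viewer there is one more tool, called after "Emit:" as a command line: name --argument value ..., lists and objects as JSON in quotes. carry_out: Moves the arm, as the interface text tells. Its arguments: {"type":"object","properties":{"series":{"type":"string"},"jaw":{"type":"number"},"grip_force":{"type":"number"}},"required":["series"]}

```bash
mkdir -p pics; cat > h.py <<'E'
import numpy as np,cv2
from workcell import bot,eyes,spot_in
from scipy.spatial.transform import Rotation as R
def cam(n):
    s=bot.read_state(); im,d=eyes.read_camera(n); c=eyes.get_calibration(n)
    K=np.array(c["K"])
    if n=="wrist":
        T=np.eye(4);T[:3,:3]=R.from_rotvec(s["tcp_rot"]).as_matrix();T[:3,3]=s["tool_pos"]
        T=T@np.array(c["T_tool_cam"])
    else:
        T=np.eye(4);r=np.array(c["rotation"]);T[:3,:3]=r if r.shape==(3,3) else R.from_rotvec(r).as_matrix();T[:3,3]=c["position"]
    return im,d,K,T
def cloud(d,K,T):
    v,u=np.indices(d.shape)
    P=np.stack([(u-K[0,2])/K[0,0]*d,(v-K[1,2])/K[1,1]*d,d],-1)
    P=P@T[:3,:3].T+T[:3,3]; P[d==0]=np.nan
    return P
def rayz(u,v,z,K,T):
    r=T[:3,:3]@np.array([(u-K[0,2])/K[0,0],(v-K[1,2])/K[1,1],1]); o=T[:3,3]
    return o+r*(z-o[2])/r[2]
E
cat > a.py <<'E'
from h import *
ims=[]
for n in ("scene","side"):
    im,d,K,T=cam(n);P=cloud(d,K,T);np.savez(n,im=im,P=P,K=K,T=T);ims.append(im)
    print(n,T[:3,3])
    for t in ("pin_tool","rack","unit","filter_slide","hole","scraper","tamper","bowl","mould","jar","weight","brush"):
        for r in spot_in(n,t)[:2]:
            u,v,w,h=r["rect"];p=P[int(min(v,383)),int(min(u,511))]
            print(t,round(r["score"],2),np.round(r["rect"]).astype(int),np.round(p,3))
cv2.imwrite("pics/a0.png",ims[0]);cv2.imwrite("pics/a1.png",ims[1])
print(bot.read_state()["tcp_rot"])
E
python3 a.py
```

```text
scene [ 1.09720083 -0.02647204  0.6200539 ]
pin_tool 0.76 [267 225  12  42] [0.615 0.044 0.083]
pin_tool 0.73 [264 185  16  43] [0.512 0.048 0.085]
rack 0.63 [338 209  99  63] [0.565 0.188 0.066]
unit 0.92 [135 224 172 144] [ 0.619 -0.188  0.101]
filter_slide 0.9 [197 213  38  30] [ 0.545 -0.087  0.046]
hole 0.69 [198 214  34  22] [ 0.537 -0.086  0.034]
scraper 0.66 [344 175  19  36] [0.539 0.195 0.128]
tamper 0.59 [369 175  21  32] [0.531 0.25  0.119]
bowl 0.94 [399 290  85  69] [0.719 0.276 0.007]
mould 0.93 [261 161  29  31] [0.454 0.047 0.1  ]
jar 0.68 [272 273  31  49] [0.713 0.042 0.069]
weight 0.71 [209 173  24  26] [ 0.405 -0.065  0.032]
brush 0.61 [336 154  85  19] [0.331 0.247 0.019]
side [0.30580383 0.59019192 0.61200678]
pin_tool 0.78 [253 217  12  42] [0.507 0.056 0.071]
pin_tool 0.67 [280 219  13  41] [0.448 0.048 0.077]
rack 0.85 [212 277  58 107] [0.501 0.264 0.121]
unit 0.76 [268 157 112 101] [ 0.536 -0.13   0.096]
filter_slide 0.76 [257 188  33  33] [ 0.542 -0.067  0.044]
hole 0.9 [259 190  32  28] [ 0.534 -0.066  0.044]
hole 0.25 [217 222  13  26] [0.547 0.139 0.116]
scraper 0.75 [211 247  18  34] [0.528 0.206 0.124]
tamper 0.89 [204 281  16  28] [0.511 0.273 0.12 ]
tamper 0.18 [218 222  10  25] [0.547 0.139 0.116]
bowl 0.66 [102 266  73  62] [0.774 0.239 0.008]
mould 0.94 [315 251  33  36] [0.369 0.041 0.001]
jar 0.84 [179 206  28  39] [0.681 0.066 0.058]
jar 0.53 [205 279  22  30] [0.51  0.272 0.123]
weight 0.73 [314 210  24  29] [ 0.393 -0.05   0.032]
brush 0.91 [308 340  70  89] [0.332 0.259 0.022]
[ 3.09142876e+00  5.59038373e-01 -5.05200700e-05]
```

View pics/a0.png

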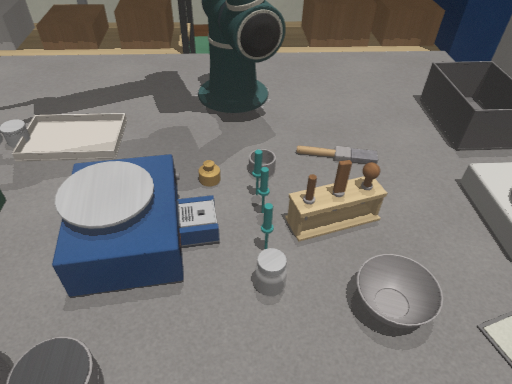

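View pics/a1.png

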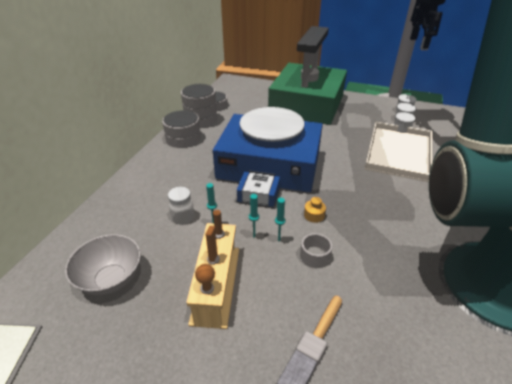

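The scene view shows the pin tool as the round brown handle at about (311,187), in the rack's left-hand hole. The scraper is at (343,178) and the tamper at (371,175). Three turquoise look-alikes stand at about (258,160), (264,180) and (268,218), between the slide at (198,213) and the rack. The slide faces world +y.

```bash
cat > b.py <<'E'
from h import *
for n in ("scene","side"):
    D=np.load(n+".npz");im,P=D["im"],D["P"]
    hsv=cv2.cvtColor(im,cv2.COLOR_BGR2HSV)
    inb=(P[...,0]>.3)&(P[...,0]<.9)&(abs(P[...,1])<.45)
    # turquoise
    m=(hsv[...,0]>82)&(hsv[...,0]<98)&(hsv[...,1]>130)&inb
    k,l,st,_=cv2.connectedComponentsWithStats(m.astype(np.uint8))
    for i in range(1,k):
        if st[i,4]>25:
            q=P[l==i];print(n,"turq",st[i,:5],np.round(np.nanmedian(q,0),3),np.round(np.nanmin(q[:,2]),3),np.round(np.nanmax(q[:,2]),3))
    # rack top
    m=inb&(abs(P[...,2]-.075)<.006)&(P[...,1]>.09)&(hsv[...,0]>12)&(hsv[...,0]<28)&(hsv[...,1]>60)
    q=P[m][:,:2].astype(np.float32);print(n,"rack",len(q),cv2.minAreaRect(q))
    m=inb&(abs(P[...,2]-.1)<.005)&(hsv[...,0]>100)&(hsv[...,0]<125)&(hsv[...,1]>100)&(P[...,1]<0)
    print(n,"unit",cv2.minAreaRect(P[m][:,:2].astype(np.float32)))
    m=inb&(abs(P[...,2]-.13)<.004)&(P[...,1]<-.05)&(hsv[...,1]<60)
    print(n,"plate",cv2.minEnclosingCircle(P[m][:,:2].astype(np.float32)))
    m=inb&(abs(P[...,2]-.045)<.005)&(P[...,1]<.05)&(P[...,1]>-.15)&(hsv[...,1]<70)
    q=P[m][:,:2].astype(np.float32);print(n,"slide",len(q),cv2.minAreaRect(q))
    # rack tools above .09
    m=inb&(P[...,2]>.09)&(P[...,1]>.1)
    k,l,st,_=cv2.connectedComponentsWithStats(m.astype(np.uint8))
    for i in range(1,k):
        if st[i,4]>25:
            q=P[l==i];print(n,"tool",st[i],np.round(np.nanmedian(q,0),3),np.round(np.nanmax(q[:,2]),3))
E
python3 b.py
```

```text
scene turq [261 167   7   5  27] [0.507 0.047 0.122] 0.12 0.124
scene turq [258 189  11   5  26] [0.512 0.048 0.066] 0.065 0.073
scene turq [265 204   7   5  32] [0.608 0.045 0.122] 0.12 0.124
scene turq [261 226  12   6  29] [0.614 0.047 0.067] 0.065 0.072
scene rack 1652 ((0.5335623025894165, 0.19575263559818268), (0.06356694549322128, 0.19068783521652222), 15.146832466125488)
scene unit ((0.5602061748504639, -0.22228345274925232), (0.2609967589378357, 0.198390930891037), 6.17152214050293)
scene plate ((0.5621400475502014, -0.24376578629016876), 0.08621592074632645)
scene slide 1000 ((0.5305953025817871, -0.04288873076438904), (0.37702977657318115, 0.17953211069107056), 1.5329012870788574)
scene tool [334 160  18  31 381] [0.538 0.194 0.128] 0.158
scene tool [363 162  18  22 277] [0.523 0.255 0.124] 0.135
scene tool [306 174  11  24 187] [0.555 0.132 0.119] 0.139
side turq [207 184   9  25 101] [0.604 0.051 0.093] 0.063 0.124
side turq [249 194   9  27 138] [0.505 0.054 0.096] 0.062 0.124
side turq [276 198   8  27 143] [0.449 0.046 0.095] 0.0 0.124
side rack 1776 ((0.5327790379524231, 0.1947707086801529), (0.060481950640678406, 0.19321531057357788), 15.184977531433105)
side unit ((0.5582594871520996, -0.22283092141151428), (0.2575966715812683, 0.20227879285812378), 7.16394567489624)
side plate ((0.5619306564331055, -0.24361492693424225), 0.08672608435153961)
side slide 597 ((0.5056755542755127, -0.03917940706014633), (0.33928728103637695, 0.17834749817848206), 0.3150169253349304)
side tool [205 209  18  51 493] [0.533 0.194 0.127] 0.158
side tool [195 263  20  24 359] [0.511 0.264 0.127] 0.136
```

```bash
python3 - <<'E'
from h import *
P=np.load("side.npz")["P"]
for u,v in ((308,100),(290,90),(345,80),(272,90),(313,45),(310,75),(325,35),(305,45),(398,70)): print(u,v,np.round(P[v,u],3))
m=(P[...,1]<-.36)&(P[...,2]>.1)
q=P[m&(P[...,0]<1)&(P[...,1]>-1)];print(np.nanmin(q,0),np.nanmax(q,0))
q=q[q[:,2]>.2]; print(np.round(np.percentile(q,[2,25,50,75,98],axis=0),2))
E
```

```text
308 100 [ 0.523 -0.513  0.074]
290 90 [ 0.586 -0.517  0.097]
345 80 [ 0.44  -0.74   0.062]
272 90 [ 0.645 -0.509  0.092]
313 45 [ 0.528 -0.532  0.241]
310 75 [ 0.542 -0.602  0.121]
325 35 [ 0.519 -0.669  0.232]
305 45 [ 0.553 -0.535  0.238]
398 70 [ 0.261 -1.051  0.006]
[ 0.19872122 -0.74542354  0.10000016] [ 0.91052715 -0.36018909  0.37044826]
[[ 0.2  -0.7   0.22]
 [ 0.23 -0.64  0.24]
 [ 0.25 -0.6   0.29]
 [ 0.53 -0.57  0.33]
 [ 0.57 -0.53  0.37]]
```

Emit:
carry_out --series "0.018 0.04 0.011 0;0.018 0.04 0.011 0;0.018 0.04 0.011 0;0.018 0.04 0.011 0;0.018 0.04 0.011 0;0.018 0.04 0.011 0;0.018 0.04 0.011 0;0.028 0.042 0 -2.2;0.028 0.042 0 -2.2;0.028 0.042 0 -2.2;0.028 0.042 0 -2.2;0.028 0.042 0 -2.2;0.028 0.042 0 -2.2;0 0 0 0;0 0 0 0" --jaw -0.15 --grip_force 60

```text
time: 3.18
tool_pos: [0.5301, -0.1004, 0.3222]
tcp_rot: [3.135, 0.202, -0.001]
wrist_force: [-0.2, -0.7, -0.2]
width: 0.423
grip_force: 0.0
```

```bash
cat > c.py <<'E'
from h import *
import sys
im,d,K,T=cam("wrist");P=cloud(d,K,T);s=bot.read_state()
np.savez("w_"+sys.argv[1],im=im,P=P,K=K,T=T);cv2.imwrite(f"pics/w_{sys.argv[1]}.png",im)
print(s["tool_pos"],s["tcp_rot"],s["width"],s["time"],np.round(eyes.get_calibration("wrist")["T_tool_cam"],3).tolist())
for t in sys.argv[2:]:
    for r in spot_in("wrist",t)[:2]:
        u,v,w,h=r["rect"];print(t,r["score"],np.round(r["rect"],1),np.round(P[int(min(v,383)),int(min(u,511))],4))
E
python3 c.py 1 hole filter_slide
```

```text
[ 0.52993268 -0.10090504  0.32225631] [ 3.13474321e+00  1.99695828e-01 -6.93446986e-04] 0.42697671752610383 3.225 [[0.001, -0.957, -0.291, 0.076], [1.0, 0.001, 0.0, 0.0], [0.0, -0.291, 0.957, -0.128], [0.0, 0.0, 0.0, 1.0]]
hole 0.64 [249.8 133.8  53.5  53.9] [ 0.5442 -0.0868  0.0387]
filter_slide 0.73 [250.8 131.1  59.1  52.9] [ 0.5464 -0.0877  0.0359]
```

View pics/w_1.png

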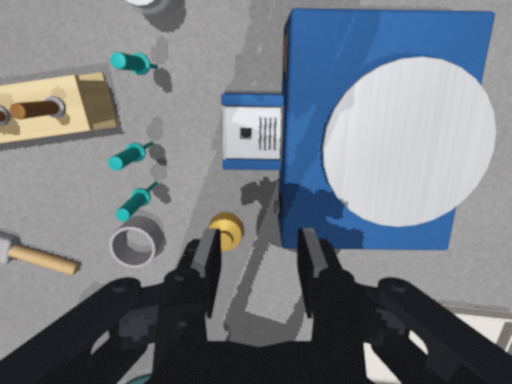

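The wrist view shows the black button hole at (246,133) in the silver slide, with grip grooves beside it at (268,133). The scraper (rack) is at the left edge.

```bash
python3 - <<'E'
from h import *
D=np.load("w_1.npz");im,P,K,T=[D[k] for k in("im","P","K","T")]
g=cv2.cvtColor(im,cv2.COLOR_BGR2GRAY)
m=np.zeros_like(g);m[122:145,236:257]=g[122:145,236:257]<90
k,l,st,c=cv2.connectedComponentsWithStats(m);i=1+np.argmax(st[1:,4]);print(st[i],c[i],rayz(*c[i],.045,K,T))
vv,uu=np.where(l==i)
a=np.array([rayz(u,v,.045,K,T)[:2] for u,v in zip(uu,vv)],np.float32);print(cv2.minAreaRect(a))
hsv=cv2.cvtColor(im,cv2.COLOR_BGR2HSV)
m=(abs(P[...,2]-.1)<.006)&(hsv[...,0]>100)&(hsv[...,0]<125)&(hsv[...,1]>100)
print(cv2.minAreaRect(P[m][:,:2].astype(np.float32)))
m=(abs(P[...,2]-.045)<.006)&(g>120);m[:90]=0;m[175:]=0;m[:,:215]=0;m[:,290:]=0
q=P[m];print(len(q),cv2.minAreaRect(q[:,:2].astype(np.float32)),np.median(q[:,2]))
E
```

```text
[241 129  10   9  81] [245.51851852 132.58024691] [ 0.54507399 -0.08249818  0.045     ]
((0.5445575714111328, -0.08252627402544022), (0.009913061745464802, 0.011126961559057236), 6.969124794006348)
((0.5614804029464722, -0.22545048594474792), (0.25764721632003784, 0.19944876432418823), 6.6575446128845215)
2844 ((0.5462267994880676, -0.08929749578237534), (0.09229055792093277, 0.07329367101192474), 6.405631065368652) 0.04455588263328805
```

Emit:
carry_out --series "0 0.038 -0.001 1.3;0 0.038 -0.001 1.3;0 0.038 -0.001 1.3;0 0.038 -0.001 1.3;0 0.038 -0.001 1.3;-0.002 0.019 -0.001 1.3;0 0 0 0;0 0 0 0"

```text
time: 4.32
tool_pos: [0.5284, 0.1075, 0.3163]
tcp_rot: [3.114, 0.411, -0.0]
wrist_force: [0.5, -0.4, -1.3]
width: 0.422
grip_force: 0.0
```

```bash
python3 c.py 2 pin_tool scraper rack
```

```text
[0.52850869 0.10741636 0.31635254] [3.11403249e+00 4.10335452e-01 6.82991111e-05] 0.42645950253099524 4.375 [[0.001, -0.957, -0.291, 0.076], [1.0, 0.001, 0.0, 0.001], [0.0, -0.291, 0.957, -0.128], [0.0, 0.0, 0.0, 1.0]]
pin_tool 0.72 [295.6 226.1  15.9  42.1] [0.4576 0.0435 0.0904]
pin_tool 0.61 [306.8 184.8  26.8  34.8] [0.5148 0.0505 0.108 ]
scraper 0.93 [175.4 130.7  41.   31.8] [0.5407 0.1912 0.1362]
scraper 0.19 [351.1 258.9  35.2  45.7] [ 0.4076 -0.0608  0.0325]
rack 0.66 [181.8 122.5 172.9  60.1] [0.5401 0.1981 0.0811]
rack 0.43 [351.6 260.6  36.2  42.1] [ 0.4052 -0.0612  0.0338]
```

View pics/w_2.png

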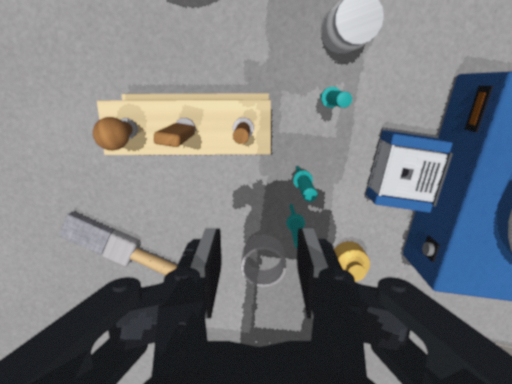

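This view shows the pin tool's brown handle at about (241,132) with its collar at (243,124). The scraper is at (175,132), the tamper at (112,133), and the turquoise look-alikes are clear of the rack.

```bash
python3 - <<'E'
from h import *
D=np.load("w_2.npz");im,P,K,T=[D[k] for k in("im","P","K","T")]
sub=np.zeros(im.shape[:2],bool);sub[105:160,222:265]=1
for a,b in((.133,.142),(.09,.142),(.078,.085)):
    m=sub&(P[...,2]>a)&(P[...,2]<b);q=P[m];print(len(q),np.median(q,0) if len(q) else "", cv2.minEnclosingCircle(q[:,:2].astype(np.float32)) if len(q) else "")
m=sub&(P[...,2]>.125);vv,uu=np.where(m);print(uu.mean(),vv.mean(),uu.min(),uu.max(),vv.min(),vv.max(),P[m].mean(0))
hsv=cv2.cvtColor(im,cv2.COLOR_BGR2HSV)
m=(abs(P[...,2]-.075)<.005)&(hsv[...,1]>50)&(P[...,1]>.08)
print(cv2.minAreaRect(P[m][:,:2].astype(np.float32)))
c=cv2.resize(im[95:170,215:275],None,fx=8,fy=8,interpolation=cv2.INTER_NEAREST);cv2.imwrite("pics/crop2.png",c)
E
```

```text
218 [0.55195021 0.13129288 0.13625942] ((0.5517586469650269, 0.13117842376232147), 0.007992255501449108)
298 [0.55410095 0.13113884 0.13581703] ((0.5517889857292175, 0.1313391476869583), 0.008021431975066662)
139 [0.55743865 0.13089164 0.08043826] ((0.551828920841217, 0.13150626420974731), 0.011763670481741428)
240.1822033898305 134.4915254237288 232 248 126 143 [0.55241662 0.13127227 0.13562514]
((0.5342108607292175, 0.1946532130241394), (0.05951076000928879, 0.19049189984798431), 15.082133293151855)
```

View pics/crop2.png

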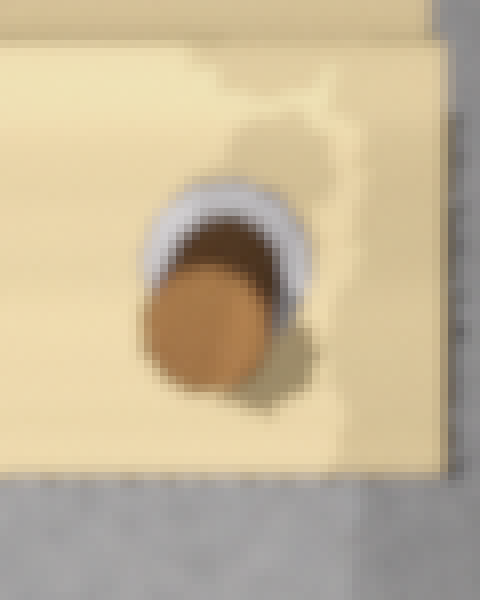

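Emit:
carry_out --series "0.012 0.012 -0.04 0;0.0114 0.0118 -0.04 0;0 0 -0.03 0;0 0 -0.03 0;0 0 -0.03 0;0 0 -0.02 0;0 0 -0.0123 0;0 0 0 0;0 0 0 0"

```text
time: 5.65
tool_pos: [0.5526, 0.1326, 0.115]
tcp_rot: [-3.114, -0.412, -0.003]
wrist_force: [-0.3, 0.0, 0.7]
width: 0.425
grip_force: 0.0
```

Emit:
carry_out --series "-0.0008 -0.0013 0 0;0 0 0 0;0 0 0 0;0 0 0 0;0 0 0 0;0 0 0 0" --jaw -1 --grip_force 60

```text
time: 6.4
tool_pos: [0.5518, 0.1313, 0.1153]
tcp_rot: [3.114, 0.413, 0.003]
wrist_force: [-0.5, -0.7, 6.5]
width: 0.168
grip_force: 58.4
```

Emit:
carry_out --series "0 0 0.01 0;0 0 0.02 0;0 0 0.03 0;0 0 0.03 0;0 0 0.03 0;0 0 0.02 0;0 0 0 0;0 0 0 0"

```text
time: 7.4
tool_pos: [0.5502, 0.1311, 0.2526]
tcp_rot: [3.114, 0.413, -0.003]
wrist_force: [0.7, -0.2, -1.6]
width: 0.169
grip_force: 58.4
```

```bash
python3 - <<'E'
from h import *
ims=[]
for n in ("scene","side"):
    im,d,K,T=cam(n);P=cloud(d,K,T);np.savez(n+"2",im=im,P=P,K=K,T=T)
    s=bot.read_state()["tool_pos"];q=T[:3,:3].T@(np.array(s)-[0,0,.06]-T[:3,3]);u,v=(K@q)[:2]/q[2];print(u,v)
    u,v=int(u),int(v);ims.append(cv2.resize(im[v-45:v+45,u-45:u+45],(400,400),interpolation=cv2.INTER_CUBIC))
cv2.imwrite("pics/lift.png",np.hstack(ims));print(bot.read_state())
E
```

```text
315.16025970445526 152.8205239713432
214.6144869280679 188.64501527745367
{'time': 7.5, 'q': array([1.89895510e-01, 5.50290478e-02, 1.83175075e+00, 2.36233542e-05,
       1.25810636e+00, 1.49710571e+00]), 'joint_vel': array([-0.00139108,  0.0012994 , -0.00176603,  0.00129893,  0.00158391,
       -0.00034513]), 'joint_torque': array([ 5.32477075e-03, -4.06864822e+01, -3.74567091e+01,  8.59613556e-04,
        2.95086560e-03, -1.13409817e-05]), 'tool_pos': array([0.54994047, 0.13106831, 0.25204865]), 'tcp_rot': array([ 3.11417825,  0.41280844, -0.00516647]), 'wrist_force': array([-0.10232069, -0.65055914, -1.09310631]), 'torque': array([-0.02005757,  0.04661696, -0.02335642]), 'grip_force': 58.41013491153717, 'width': 0.1699297985770838}
```

View pics/lift.png

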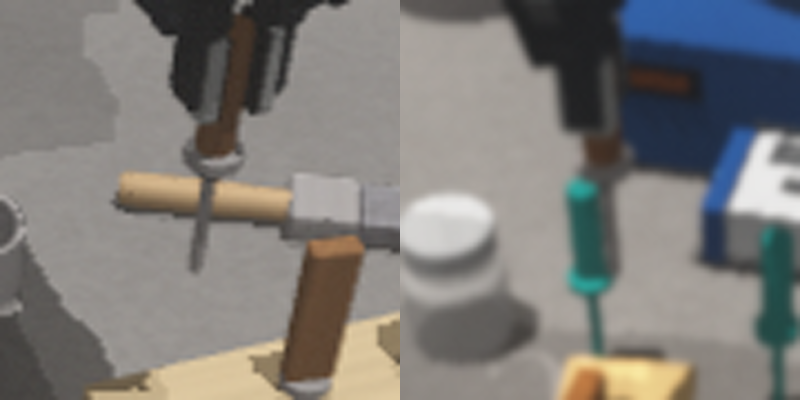

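The scene crop (left) shows the tool gripped upright with its pin tip at crop (197,270), about pixel (314.3,167.8). In the side crop a turquoise look-alike hides the pin.

```bash
python3 - <<'E'
from h import *
D=np.load("scene2.npz");K,T,P=D["K"],D["T"],D["P"]
for z in (.21,.205,.16,.155,.15,.145,.14):
    q=T[:3,:3].T@(np.array([.55,.1311,z])-T[:3,3]);print(z,(K@q)[:2]/q[2])
for v in range(130,172,3):
    print(v,[tuple(np.round(P[v,u],3)) for u in range(308,326) if abs(P[v,u,0]-.55)<.03 and P[v,u,2]>.12])
E
```

```text
0.21 [316.49656379 144.62564007]
0.205 [316.12064192 146.9549118 ]
0.16 [312.89913963 166.91585258]
0.155 [312.55823094 169.02817708]
0.15 [312.22055192 171.12049003]
0.145 [311.88605689 173.19307449]
0.14 [311.55470102 175.24620816]
130 [(np.float64(0.56), np.float64(0.115), np.float64(0.247)), (np.float64(0.563), np.float64(0.116), np.float64(0.249)), (np.float64(0.562), np.float64(0.118), np.float64(0.249)), (np.float64(0.559), np.float64(0.12), np.float64(0.247)), (np.float64(0.56), np.float64(0.122), np.float64(0.247)), (np.float64(0.562), np.float64(0.123), np.float64(0.249)), (np.float64(0.563), np.float64(0.124), np.float64(0.249)), (np.float64(0.563), np.float64(0.126), np.float64(0.249)), (np.float64(0.562), np.float64(0.128), np.float64(0.249)), (np.float64(0.553), np.float64(0.132), np.float64(0.242)), (np.float64(0.556), np.float64(0.133), np.float64(0.244)), (np.float64(0.556), np.float64(0.135), np.float64(0.245)), (np.float64(0.555), np.float64(0.137), np.float64(0.244)), (np.float64(0.554), np.float64(0.139), np.float64(0.243)), (np.float64(0.551), np.float64(0.141),
[... 4084 characters left out ...]
4(0.135), np.float64(0.189))]
157 [(np.float64(0.549), np.float64(0.131), np.float64(0.182)), (np.float64(0.55), np.float64(0.132), np.float64(0.183))]
160 [(np.float64(0.55), np.float64(0.131), np.float64(0.176)), (np.float64(0.55), np.float64(0.133), np.float64(0.176)), (np.float64(0.552), np.float64(0.134), np.float64(0.177))]
163 [(np.float64(0.549), np.float64(0.131), np.float64(0.168)), (np.float64(0.551), np.float64(0.132), np.float64(0.17)), (np.float64(0.552), np.float64(0.133), np.float64(0.17))]
166 [(np.float64(0.551), np.float64(0.131), np.float64(0.163)), (np.float64(0.549), np.float64(0.133), np.float64(0.161)), (np.float64(0.549), np.float64(0.135), np.float64(0.161))]
169 []
```

Emit:
carry_out --series "-0.0005 -0.026 0 -1;-0.0005 -0.027 0 -1;-0.0005 -0.027 0 -1;-0.0005 -0.027 0 -1;-0.0005 -0.027 0 -1;-0.001 -0.027 0 -1;-0.001 -0.027 0 -1;-0.001 -0.025 0 -1.3;0 0 0 0;0 0 0 0;0 0 0 0"

```text
time: 8.88
tool_pos: [0.5454, -0.0809, 0.2535]
tcp_rot: [-3.135, -0.188, 0.001]
wrist_force: [-0.7, 0.4, -1.2]
width: 0.168
grip_force: 58.6
```

```bash
python3 - <<'E'
from h import *
ims=[]
for n in ("scene","side","wrist"):
    im,d,K,T=cam(n);P=cloud(d,K,T);np.savez(n+"3",im=im,P=P,K=K,T=T)
    s=bot.read_state();q=T[:3,:3].T@(np.array(s["tool_pos"])-[0,0,.07]-T[:3,3]);u,v=(K@q)[:2]/q[2]
    u,v=int(u),int(v);u0,v0=max(u-40,0),max(v-40,0);print(n,u0,v0)
    ims.append(cv2.resize(im[v0:v0+100,u0:u0+80],(266,333),interpolation=cv2.INTER_CUBIC))
cv2.imwrite("pics/over.png",np.hstack(ims));print(s["tool_pos"],s["tcp_rot"],s["wrist_force"])
E
```

```text
scene 154 118
side 216 95
wrist 218 165
[ 0.54552162 -0.08105636  0.25392025] [-3.13583068e+00 -1.87936961e-01  1.09028288e-04] [-0.14715714 -0.53703824 -1.41956214]
```

View pics/over.png

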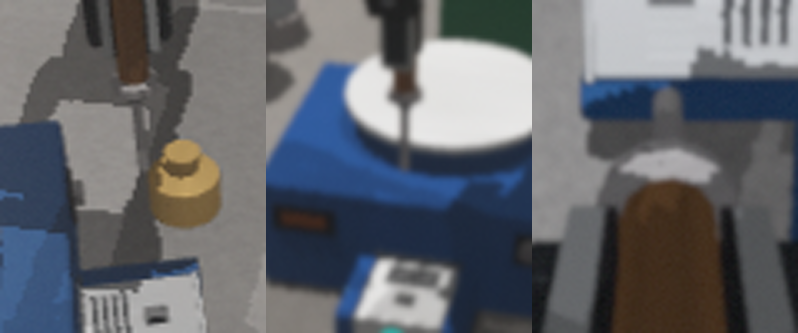

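The three crops show the pin vertical over the slide. In the side crop the pin points at the hole, which is at crop (138,298). Height readings put the tip about 93 mm below the TCP. I'll descend now.

Emit:
carry_out --series "-0.0004 -0.0008 -0.03 0;0 0 -0.03 0;0 0 -0.025 0;0 0 -0.015 0;0 0 -0.008 0;0 0 -0.005 0;0 0 0 0;0 0 0 0"

```text
time: 10.02
tool_pos: [0.5457, -0.0827, 0.1419]
tcp_rot: [3.136, 0.186, 0.002]
wrist_force: [0.5, 0.1, 0.1]
width: 0.176
grip_force: 58.6
```

```bash
python3 - <<'E'
from h import *
ims=[]
for n in ("scene","side"):
    im,d,K,T=cam(n)
    s=bot.read_state();q=T[:3,:3].T@(np.array([.545,-.082,.05])-T[:3,3]);u,v=(K@q)[:2]/q[2]
    u0,v0=int(u)-25,int(v)-30;print(n,u0,v0)
    ims.append(cv2.resize(im[v0:v0+50,u0:u0+50],(400,400),interpolation=cv2.INTER_CUBIC))
cv2.imwrite("pics/near.png",np.hstack(ims));print(s["tool_pos"],s["tcp_rot"],s["wrist_force"])
E
```

```text
scene 174 181
side 231 152
[ 0.54561856 -0.08267597  0.1417628 ] [3.13574020e+00 1.86174389e-01 2.12754363e-03] [-0.11600622 -0.27918178 -0.65937562]
```

View pics/near.png

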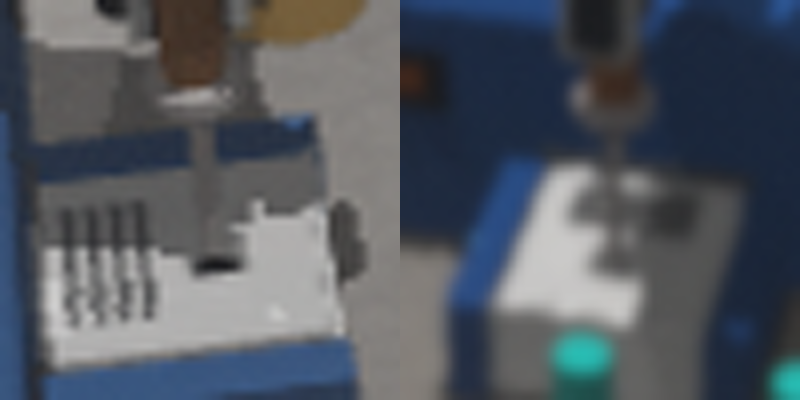

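The scene crop shows the pin at the hole's box-side edge, about 2 mm too far towards -y. I'll correct that and go down in small steps.

Emit:
carry_out --series "-0.0005 0.0022 0 0;0 0 -0.003 0;0 0 -0.003 0;0 0 0 0;0 0 0 0"

```text
time: 10.75
tool_pos: [0.5445, -0.0804, 0.1348]
tcp_rot: [-3.136, -0.186, 0.0]
wrist_force: [-1.2, -0.5, -1.2]
width: 0.167
grip_force: 58.6
```

Emit:
carry_out --series "0 0 -0.002 0;0 0 -0.001 0;0 0 0 0;0 0 0 0"

```text
time: 11.25
tool_pos: [0.5449, -0.0804, 0.1324]
tcp_rot: [3.136, 0.186, 0.001]
wrist_force: [-0.4, -0.1, 2.0]
width: 0.167
grip_force: 58.7
```

Emit:
carry_out --series "0 0 -0.001 0;0 0 -0.001 0;0 0 0 0;0 0 0 0"

```text
time: 11.75
tool_pos: [0.5449, -0.0804, 0.1303]
tcp_rot: [3.136, 0.186, 0.001]
wrist_force: [-0.5, 0.7, 3.3]
width: 0.166
grip_force: 58.9
```

Emit:
carry_out --series "0 0 -0.001 0;0 0 -0.001 0;0 0 0 0;0 0 0 0"

```text
time: 12.25
tool_pos: [0.5449, -0.0804, 0.1284]
tcp_rot: [3.136, 0.186, 0.001]
wrist_force: [-0.5, -0.3, 6.6]
width: 0.168
grip_force: 59.1
```

Emit:
carry_out --series "0 0 -0.001 0;0 0 -0.0005 0;0 0 0 0;0 0 0 0"

```text
time: 12.75
tool_pos: [0.5451, -0.0804, 0.1272]
tcp_rot: [3.136, 0.186, 0.002]
wrist_force: [-1.4, -0.2, 6.6]
width: 0.17
grip_force: 59.3
```

```bash
python3 - <<'E'
from h import *
f=[]
for i in range(4):
    eyes.read_camera("side");s=bot.read_state();f.append(s["wrist_force"])
print(np.mean(f,0),np.std(f,0),s["tool_pos"])
E
```

```text
[-0.67025575  0.42080575  6.79344264] [0.55654436 0.64266852 0.48362799] [ 0.54504121 -0.08039842  0.12715923]
```

Emit:
carry_out --series "0 0 -0.0006 0;0 0 -0.0006 0;0 0 0 0;0 0 0 0"

```text
time: 13.45
tool_pos: [0.5451, -0.0804, 0.1262]
tcp_rot: [3.136, 0.186, 0.002]
wrist_force: [-0.4, 0.1, 8.2]
width: 0.169
grip_force: 59.4
```

```bash
python3 - <<'E'
from h import *
f=[]
for i in range(4):
    eyes.read_camera("side");s=bot.read_state();f.append(s["wrist_force"])
print(np.mean(f,0),np.std(f,0),s["tool_pos"])
E
```

```text
[-0.73896544  0.48779378  8.22788316] [0.56747833 0.31858571 0.40131552] [ 0.54514823 -0.08042157  0.12616787]
```

Emit:
carry_out --series "-0.0002 0.0018 0 0;-0.0002 0.0018 0 0;-0.0002 0.0018 0 0;-0.0002 0.0018 0 0;-0.0002 0.0018 0 0;0 0 0 0"

```text
time: 14.4
tool_pos: [0.5442, -0.0719, 0.1262]
tcp_rot: [3.135, 0.187, 0.002]
wrist_force: [-0.8, -1.5, 8.0]
width: 0.169
grip_force: 59.5
```

Emit:
carry_out --series "-0.0003 0.003 0 0;-0.0003 0.003 0 0;-0.0004 0.003 0 0;-0.0003 0.003 0 0;-0.0004 0.003 0 0;-0.0003 0.003 0 0;-0.0004 0.003 0 0;-0.0003 0.003 0 0;-0.0004 0.003 0 0;-0.0003 0.003 0 0;-0.0004 0.003 0 0;0 0 0 0"

```text
time: 15.9
tool_pos: [0.5404, -0.0387, 0.1262]
tcp_rot: [3.135, 0.187, 0.002]
wrist_force: [-2.3, -1.4, 7.1]
width: 0.165
grip_force: 59.5
```

```bash
cat > e.py <<'E'
from h import *
im,d,K,T=cam("scene");P=cloud(d,K,T);s=bot.read_state()
g=cv2.cvtColor(im,cv2.COLOR_BGR2GRAY)
m=(abs(P[...,2]-.045)<.004)&(g>110)&(P[...,0]>.50)&(P[...,0]<.58)&(P[...,1]>-.125)&(P[...,1]<.04)
q=P[m];a=np.array([-.115,.993]);t=(q[:,:2]-[.545,-.082])@a
print("front edge",np.percentile(t,[95,98,99.5]),len(q),s["tool_pos"],s["wrist_force"])
E
python3 e.py
```

```text
front edge [0.06680849 0.07028096 0.0717984 ] 873 [ 0.54034785 -0.03869279  0.12618766] [-1.80546265 -0.09683066  7.32322555]
```

Emit:
carry_out --series "-0.0003 0.0025 0 0;-0.0003 0.0025 0 0;-0.0003 0.0025 0 0;-0.0002 0.0015 0 0;0 0 0 0;0 0 0 0"

```text
time: 16.7
tool_pos: [0.5393, -0.0298, 0.1262]
tcp_rot: [3.135, 0.187, 0.002]
wrist_force: [-1.1, -1.0, 8.8]
width: 0.169
grip_force: 59.5
```

```bash
python3 e.py
```

```text
front edge [0.07486134 0.07842883 0.08051019] 967 [ 0.53931298 -0.02980155  0.1262116 ] [-1.13340606 -1.24408939  7.32296977]
```

Emit:
carry_out --series "-0.0002 0.0015 0 0;-0.0001 0.001 0 0;0 0 0 0;0 0 0 0"

```text
time: 17.25
tool_pos: [0.5391, -0.0278, 0.1263]
tcp_rot: [3.134, 0.187, 0.002]
wrist_force: [-1.7, -2.7, 7.6]
width: 0.173
grip_force: 59.4
```

Emit:
carry_out --series "-0.0001 0.001 0 0;0 0 0 0;0 0 0 0"

```text
time: 17.62
tool_pos: [0.5391, -0.0273, 0.1263]
tcp_rot: [3.133, 0.187, 0.002]
wrist_force: [-1.5, -3.4, 7.4]
width: 0.17
grip_force: 59.5
```

```bash
python3 e.py
```

```text
front edge [0.07631035 0.08009826 0.0818729 ] 997 [ 0.53909641 -0.02730692  0.1263248 ] [-0.10958339 -3.51813853  8.18221189]
```

Emit:
carry_out --series "-0.0001 0.001 0 0;0 0 0 0;0 0 0 0"

```text
time: 18.05
tool_pos: [0.5392, -0.0263, 0.1264]
tcp_rot: [3.133, 0.187, 0.003]
wrist_force: [-0.6, -2.8, 7.8]
width: 0.169
grip_force: 59.5
```

```bash
python3 e.py
```

```text
front edge [0.07629551 0.08011314 0.08177619] 993 [ 0.53918898 -0.02629277  0.12639094] [-0.66449289 -3.99205682  8.76395267]
```

Emit:
carry_out --series "0.0001 -0.0015 0 0;0 0 0.004 0;0 0 0.008 0;0 0 0.02 0;0 0 0.03 0;0 0 0.035 0;0 0 0.034 0;0 0 0 0;0 0 0 0"

```text
time: 19.23
tool_pos: [0.5373, -0.0261, 0.2546]
tcp_rot: [-3.135, -0.186, 0.004]
wrist_force: [-0.2, -0.3, -1.1]
width: 0.173
grip_force: 58.6
```

```bash
python3 e.py
```

```text
front edge [0.07693297 0.08017518 0.08198505] 1354 [ 0.5369574  -0.0261331   0.25404086] [-0.13267264  0.48699982 -1.49994199]
```

Emit:
carry_out --series "0.002 0.026 0 1;0.002 0.026 0 1;0.002 0.026 0 1;0.002 0.026 0 1;0.002 0.026 0 1;0.002 0.02 0 1;0.0015 0.0075 0 1.2;0.001 0 0 1.1;0 0 0 0;0 0 0 0"

```text
time: 20.52
tool_pos: [0.5529, 0.1304, 0.2564]
tcp_rot: [3.114, 0.411, 0.0]
wrist_force: [-0.3, -0.0, -1.6]
width: 0.165
grip_force: 58.6
```

```bash
python3 - <<'E'
from h import *
im,d,K,T=cam("scene");P=cloud(d,K,T);s=bot.read_state();t=s["tool_pos"];print(t,s["tcp_rot"])
for a,b in((.195,.207),(.18,.195),(.165,.18),(.155,.165)):
    m=(abs(P[...,0]-t[0])<.012)&(abs(P[...,1]-t[1])<.012)&(P[...,2]>a)&(P[...,2]<b);q=P[m];print(a,len(q),q.mean(0)-[t[0],t[1],0],q[:,2].min())
E
```

```text
[0.55283319 0.13050565 0.25636957] [3.11443808e+00 4.11210160e-01 1.64813106e-04]
0.195 20 [-0.00033811  0.00110999  0.20058737] 0.1957158356860984
0.18 21 [-0.00027158  0.00122076  0.18717678] 0.18027459706589566
0.165 23 [-0.0005232   0.0013307   0.17228055] 0.16564602880346851
0.155 4 [-0.00088682  0.00147468  0.16255241] 0.16022603341979286
```

Emit:
carry_out --series "-0.0011 0.0009 -0.02 0;0 0 -0.03 0;0 0 -0.03 0;0 0 -0.02 0;0 0 -0.005 0;0 0 0 0;0 0 0 0"

```text
time: 21.45
tool_pos: [0.5528, 0.1323, 0.1527]
tcp_rot: [-3.114, -0.413, -0.004]
wrist_force: [-0.8, -0.2, -0.8]
width: 0.17
grip_force: 58.7
```

Emit:
carry_out --series "-0.001 -0.001 -0.01 0;0 0 -0.01 0;0 0 -0.006 0;0 0 0 0;0 0 0 0"

```text
time: 22.08
tool_pos: [0.5508, 0.1311, 0.1253]
tcp_rot: [-3.114, -0.413, -0.0]
wrist_force: [-0.6, -0.6, -0.7]
width: 0.171
grip_force: 58.7
```

Emit:
carry_out --series "0 0 -0.003 0;0 0 -0.003 0;0 0 0 0;0 0 0 0"

```text
time: 22.58
tool_pos: [0.5508, 0.1311, 0.1193]
tcp_rot: [-3.114, -0.413, -0.0]
wrist_force: [0.0, 0.2, -1.5]
width: 0.171
grip_force: 58.6
```

Emit:
carry_out --series "0.0005 0 -0.002 0;0 0 -0.0015 0;0 0 0 0;0 0 0 0"

```text
time: 23.08
tool_pos: [0.5511, 0.131, 0.1157]
tcp_rot: [3.114, 0.413, -0.0]
wrist_force: [-0.2, -0.1, -0.7]
width: 0.167
grip_force: 58.7
```

Within about a millimetre of seated. I'll open gently to the earlier half width, then rise.

Emit:
carry_out --series "0 0 -0.0005 0;0 0 0 0;0 0 0 0;0 0 0 0;0 0 0 0;0 0 0 0" --jaw -0.2

```text
time: 23.82
tool_pos: [0.5512, 0.1311, 0.1153]
tcp_rot: [-3.114, -0.413, -0.0]
wrist_force: [0.7, 0.7, 0.3]
width: 0.399
grip_force: 0.0
```

Emit:
carry_out --series "0 0 0.01 0;0 0 0.02 0;0 0 0.03 0;0 0 0.04 0;0 0 0.05 0;-0.012 -0.012 0.05 0;-0.012 -0.012 0 0;0 0 0 0;0 0 0 0"

```text
time: 24.95
tool_pos: [0.5264, 0.107, 0.3136]
tcp_rot: [-3.114, -0.412, 0.004]
wrist_force: [0.5, 0.4, -0.6]
width: 0.396
grip_force: 0.0
```

```bash
python3 c.py 9 pin_tool; python3 e.py; python3 - <<'E'
from h import *
D=np.load("w_9.npz");im,P=D["im"],D["P"]
n=(abs(P[...,0]-.552)<.02)&(abs(P[...,1]-.1313)<.02)
for a,b in((.133,.142),(.078,.085)):
    q=P[n&(P[...,2]>a)&(P[...,2]<b)];print(len(q),cv2.minEnclosingCircle(q[:,:2].astype(np.float32)),np.median(q[:,2]))
s=bot.read_state();print(s["wrist_force"],s["grip_force"],s["width"])
E
```

```text
[0.52653736 0.1071354  0.31346774] [-3.11418659 -0.41266168  0.00452456] 0.39999344791270564 25.0 [[0.001, -0.957, -0.291, 0.076], [1.0, 0.001, 0.0, 0.001], [0.0, -0.291, 0.957, -0.128], [0.0, 0.0, 0.0, 1.0]]
pin_tool 0.85 [245.3 129.9  22.8  26.4] [0.5565 0.1279 0.1356]
pin_tool 0.64 [307.2 180.8  24.4  37.9] [0.5156 0.0493 0.0999]
front edge [0.07671469 0.07997353 0.08169638] 1370 [0.52679363 0.10723643 0.31365591] [ 0.19570257 -0.08505994  0.78491174]
218 ((0.5510945916175842, 0.1307138204574585), 0.007898974232375622) 0.1362980612970296
139 ((0.5514466762542725, 0.1307520866394043), 0.011710261926054955) 0.08050887251089706
[ 0.19570257 -0.08505994  0.78491174] 0.0 0.39704723304387546
```

View pics/w_9.png

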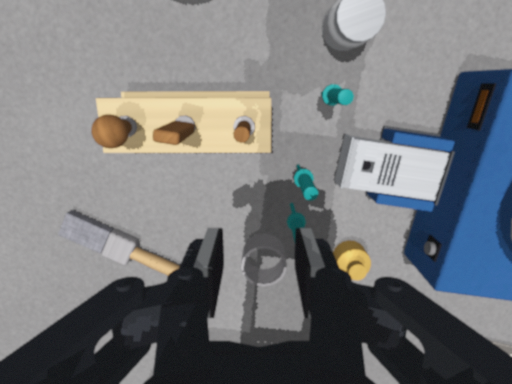

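The pin tool hangs upright in its own hole at (242,130), within 1 mm of where it started. The slide is fully out at (395,168), and the bystanders haven't moved.

```bash
python3 -c "
from workcell import bot
print(bot.finish_job())"
```

```text
the job is handed in; nothing more can be done
None
```

I handed the job in after about 25 s: the slide is pushed out to its stop, the pin tool is released upright in its own rack hole within about 1 mm of its start, and nothing else moved; the hand-in gave no verdict.

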